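# Centre the ham bowl on the portion scale and tare it

## Robot

A 7-joint arm with a two-finger parallel gripper is mounted at the origin on a cart in front of the work surface, level with it; the furniture and walls round the work are solid. World frame = base frame: x ahead of the robot, y to its left, z up, the work surface at z = 0. Lengths are in m, angles in rad, forces in N, time in s.
With the tool pointing down it reaches from about 0.375 to 0.925 m from the base axis. Payload 3.1 kg.
Tool frame: the origin (TCP) lies midway between the tips of the shut fingers; the grasp point (between the pads) lies 19 mm behind it; z points along the fingers, y is the line along which they close (so a half turn about z gives the same grasp; the last joint's range is limited). The gripper opens to 85 mm and grips with 20 to 120 N. Pads are 22 mm wide; open, the fingers measure 114 mm over their backs; the gripper's body (76 mm by 85 mm) begins 54 mm behind the grasp point. The pads swing forward as they close: fully open they stand 13 mm farther back than shut.
Start: joints at [1.079, 0.383, 0.044, 1.598, -0.018, 1.161, -0.05], TCP at [0.249, -0.6, 0.231] pointing down, gripper open.
Joint ranges: [-2.61, 2.61], [-0.41, 2.15], [-1.48, 1.57], [0, 2.5], [-1.57, 4.71], [0.05, 1.97], [-2.85, 2.85]. Speed limits (rad/s): [2.79, 2.79, 3.14, 3.14, 3.14, 3.14, 3.14].

## Interface

Orientations are given as a unit quaternion [w, x, y, z].
In Python, from workcell import arm gives the robot as it stands.
- The arm moves only by the tool jog_arm, never from a script. Its argument "series" is a list of rows, each a list of 6 numbers: the shift along the world's x, y, z scaled (see below), then the turn, a rotation vector about the world's x, y, z scaled (see below). In form: [[tx, ty, tz, rx, ry, rz], ...]. A call has 1 to 5 rows; each row is the pose to reach, as a shift and turn from the pose commanded when the call began, turning the shorter way round; what a row does not reach only later rows make up. The controller multiplies each number of a shift by 0.3 m and each number of a turn by pi rad. A row lasts 1/8 s, in which the tool goes at most 62.5 mm and 10.7 degrees, less where a joint would pass 70% of its speed; a pose out of reach is approached as far as the arm can. A call with a number of a shift or a turn outside -1 to 1 is refused whole. A call with a gripper value outside its range is refused whole. "fingers" is the opening, from 0 (shut) to 1 (fully open), set as the call begins (left out, the last holds). The fingers move at their own pace and stop on an object; "squeeze" is the grip in N (left out, the last holds). Time passes only in rows, so rows that repeat a pose let the fingers close. It gives the time, the measured TCP pose, the force, the opening and the grip force at its end, in the units of the state.
- arm.get_state(): the state, without advancing time (a new reading comes with each control period).
- arm.get_image(name): name is "scene" or "side" or "wrist"; returns (picture, depth): 384x512x3 uint8, red, green, blue; 384x512 float32, m along the optical axis (not along the pixel's ray), 0 where there is no reading.
- arm.get_calibration(name): a dict with "K" (3x3 intrinsics, pixels), "position" and "orientation" of the camera in the world; the wrist camera has in their place "mount" (4x4, takes a point from camera to tool coordinates, whose origin is the TCP and whose axes are the flange's). Camera axes: x right, y down, z forward; pixel columns grow to the right and rows downward; lengths in m; the calibration is good to about 2 mm. A picture is of the moment at which its call begins: read the wrist's pose just before it. get_calibration takes no time and is no camera call.
- arm.job_done(): hands the job in; it is judged then, once.
The state is a dict: "time_s": time; "joint_pos": joint angles; "qvel": joint speeds; "tau": joint torques, N m; "tcp_pos": TCP position; "tool_rot": TCP orientation; "ft_force": force on the tool from outside, world axes, zero at the start; "wrist_torque": the same for the moment, N m; "width": finger opening in m; "grip_force": force on a finger pad.
Only numpy, scipy, OpenCV 4.12 (cv2) and the standard library are available. Lean on these libraries where they do the work, as an engineer would, in place of code of your own. Each camera call takes 0.05 s, during which the arm holds its last target. There are 200 camera calls.

## Task

The steel bowl of diced ham was put down off-centre on the small rocking platform of the portion scale. With light taps of the fingertips, nudge the bowl along the platform until it overhangs evenly all round and the platform rides level, without shoving it hard, tipping it, lifting it or knocking it off; then, with the bowl left standing untouched, press the scale's tare key fully down and let it spring back. Do not tare before the bowl is centred, and leave the other things on the worktop where they are.

Things in the scene. Friction and masses are not known exactly. Their poses are not given: they have to be found in the camera images.
- ham_bowl: steel bowl of diced pink ham on the scale: rim 125 mm across, 47 mm high, foot 64 mm across, walls flaring up: an upright finger beside it meets the rim, 62 mm from its axis, 40 to 46 mm above the foot. Loose, 0.25 to 0.42 kg; starts 20 to 31 mm off centre in any direction; slides under 1 to 2 N (friction 0.3 to 0.5), tips or falls if shoved. Origin: centre of foot's underside; z up.
- platform_centre (a point): centre of the top of the scale's round platform: steel disc 90 mm across, 6 mm thick, top 56 mm above the worktop, on a slim post. It rocks up to 5 degrees under an off-centre load and springs back level; this point is fixed to the scale and does not rock. A centred bowl overhangs the disc by 17 mm all round. Axes as the scale's.
- tare_top (a point): middle of the top of the tare key: grey oblong, 19 x 36 mm (long side along the scale's y), on the front panel beyond the dark display window, 115 mm from the platform's centre towards the scale's -x; top 43 mm above the worktop, 7 mm proud of the panel; pressed straight down; the point moves with it. The small round flush pad beside it is on/off and does not move.
- tare_key (a joint): travel of the tare key in m: 0 up, 0.004 fully down, spring return; it needs about 0.8 N to start and 4 N to be fully down.
- portion_scale: compact portion scale, white and grey housing 202 mm long (x) by 156 mm wide, top face 36 mm above the worktop, from 140 mm in front of the platform's centre (key side, nearest the robot) to 62 mm behind it. It does not slide. Origin: on the worktop straight under the platform's centre; x points from the key to the platform, z up.
- diced_tomato_bowl: bystander: smaller steel bowl of diced tomato, 113 mm across, 46 mm high, on the worktop to the right and nearer the robot. Origin: centre of its underside.
- rocket_punnet: bystander: clear punnet of rocket leaves, 117 by 163 mm, 101 mm high, on the worktop behind and to the left of the scale. Origin: centre of its underside.
- shaker: bystander: aluminium flour shaker with a domed lid, 74 mm across, 116 mm high, on the worktop behind and to the right of the scale. Origin: centre of its underside.
Things that resemble listed ones, but are neither listed nor needed, are in the scene too. Leave any red look-alike of the ham_bowl alone.

How it is judged:
On the way, in this order (a step that is already met when the one before it is completed fails the run):
1. the bowl stands centred on the platform (within 8 mm), upright, at rest and untouched (horizontal distance between ham_bowl and platform_centre below 0.008 m and angle between ham_bowl's own z axis and vertical below 0.03 rad and linear speed of ham_bowl below 0.01 m/s and contact force between each of the arm, the fingers and ham_bowl below 0.05 N and z of ham_bowl in the frame of platform_centre between -0.005 and 0.005 m), for 0.3 s.
2. the tare key is pressed down (more than 3 mm) while the bowl stands centred and untouched (value of joint tare_key above 0.003 m and horizontal distance between ham_bowl and platform_centre below 0.008 m and contact force between each of the fingers, the arm and ham_bowl below 0.05 N), for 0.05 s.
At the end, for the whole second after the job is handed in: The ham bowl stands on the platform (foot within 5 mm of its height), its axis within 8 mm of the platform's centre, level within 0.03 rad and at rest; the tare key, pressed before, is up again; the three bystanders are within 15 mm of where they stood (horizontal distance between ham_bowl and platform_centre below 0.008 m and angle between ham_bowl's own z axis and vertical below 0.03 rad and linear speed of ham_bowl below 0.01 m/s and z of ham_bowl in the frame of platform_centre between -0.005 and 0.005 m and value of joint tare_key below 0.0005 m and contact force between ham_bowl and portion_scale below 0.05 N and distance of each of diced_tomato_bowl, rocket_punnet, shaker from where it was at the start of the episode below 0.015 m); the robot touches nothing.
It fails at once if the ham bowl is tipped by more than 0.25 rad (angle between ham_bowl's own z axis and vertical above 0.25 rad).
It fails at once if the ham bowl is lifted or carried (foot more than 12 mm above the platform) or knocked off it (12 mm below) (z of ham_bowl in the frame of platform_centre above 0.012 m or z of ham_bowl in the frame of platform_centre below -0.012 m).
It fails at once if the ham bowl is pushed harder than 10 N (contact force between any of the arm, the fingers and ham_bowl above 10 N).
It fails at once if the tare key is pressed while the bowl is still more than 10 mm off centre (value of joint tare_key above 0.002 m and horizontal distance between ham_bowl and platform_centre above 0.01 m).
It fails at once if a bystander (diced tomato bowl, rocket punnet or flour shaker) is moved by more than 15 mm (distance of any of diced_tomato_bowl, rocket_punnet, shaker from where it was at the start of the episode above 0.015 m).
It also fails if it takes over 51 s, if anything falls off the work surface, if the arm or the gripper's body presses on something with over 40 N, if the wrist force passes 120 N, or if a joint passes its speed limit or range.

## Working session

There is one attempt and no reset: what is moved stays moved. The work goes in short steps, Python scripts to look and compute and a tool call to move; the robot and the scene stay as the last step left them, time stands still between calls to the robot, and variables do not carry over. Pictures are saved under pics/ and viewed, at most 10 in all, crops included, and the job is handed in when it is done.

Besides the shell and the picture viewer there is one more tool, called after ">>>" by a JSON object that holds its "name" and its "arguments", one argument or row to a line. jog_arm: Moves the arm, as the interface text tells. Shifts and turns lie within -1 to 1; 1 stands for 0.3 m of shift or pi rad of turn. Its arguments: {"type":"object","properties":{"series":{"type":"array"},"fingers":{"type":"number"},"squeeze":{"type":"number"}},"required":["series"]}

```bash
mkdir -p pics; cat > h.py <<'E'
import numpy as np, cv2
from scipy.spatial.transform import Rotation as R
from workcell import arm
def q(o): return R.from_quat([o[1],o[2],o[3],o[0]]).as_matrix()
def cam(n,st=None):
    c=arm.get_calibration(n)
    K=np.array(c["K"])
    if n=="wrist":
        T=np.eye(4);T[:3,:3]=q(st["tool_rot"]);T[:3,3]=st["tcp_pos"];T=T@np.array(c["mount"])
        return K,T[:3,:3],T[:3,3]
    return K,q(c["orientation"]),np.array(c["position"])
def ray(C,uv,z):
    K,Rm,p=C; uv=np.atleast_2d(uv).astype(float)
    d=(np.linalg.inv(K)@np.c_[uv,np.ones(len(uv))].T).T@Rm.T
    return p+d*((z-p[2])/d[:,2])[:,None]
def cloud(C,depth):
    K,Rm,p=C; v,u=np.mgrid[:depth.shape[0],:depth.shape[1]]
    P=(np.linalg.inv(K)@np.stack([u,v,np.ones_like(u)],-1).reshape(-1,3).T).T*depth.reshape(-1,1)
    return (P@Rm.T+p).reshape(*depth.shape,3)
def save(n,im): cv2.imwrite("pics/"+n,im[...,::-1])
E
python3 - <<'E'
from h import *
s=arm.get_state();print(s)
a,d=arm.get_image("scene");b,d2=arm.get_image("side")
np.savez("a.npz",a=a,d=d,b=b,d2=d2)
save("scene.png",a);save("side.png",b)
for n in("scene","side"):print(cam(n))
print(arm.get_calibration("wrist"))
E
```

```text
{'time_s': 0.0, 'joint_pos': array([ 1.07918238,  0.38384532,  0.04380349,  1.59961236, -0.01792148,
        1.16117386, -0.04989827]), 'qvel': array([-0.00031322, -0.0013013 ,  0.00053313,  0.00050037, -0.00107794,
        0.00040239, -0.00024876]), 'tau': array([ 1.94772347e-04, -4.33454061e+01,  1.02403812e+00, -2.49510920e+01,
        1.05168324e-02,  1.12832597e-02, -3.76802973e-06]), 'tcp_pos': array([ 0.24906409, -0.59935463,  0.22986221]), 'tool_rot': array([-1.28584152e-03,  9.80665683e-01,  1.95686142e-01, -3.13524228e-04]), 'ft_force': array([-0.48720681, -0.20278153,  0.08848258]), 'wrist_torque': array([-0.00563596,  0.07241126, -0.02112673]), 'grip_force': 0.0, 'width': 0.08552627340316046}
(array([[472.3056748 ,   0.        , 253.2771347 ],
       [  0.        , 472.3056748 , 202.49079556],
       [  0.        ,   0.        ,   1.        ]]), array([[-0.84390607, -0.37636165,  0.38232767],
       [-0.53649025,  0.59316718, -0.60027569],
       [-0.00086347, -0.71169137, -0.70249174]]), array([0.03439563, 0.77928153, 1.03293623]))
(array([[479.68563848,   0.        , 258.7710307 ],
       [  0.        , 479.68563848, 199.57183247],
       [  0.        ,   0.        ,   1.        ]]), array([[-0.97511221, -0.14297523,  0.16945282],
       [-0.22170587,  0.63444668, -0.74048897],
       [-0.0016372 , -0.75962852, -0.65035515]]), array([0.3312524 , 0.98229097, 0.98391358]))
{'K': array([[337.43148994,   0.        , 258.04435896],
       [  0.        , 337.43148994, 188.46365359],
       [  0.        ,   0.        ,   1.        ]]), 'mount': array([[-4.05943864e-05, -9.59239121e-01, -2.82595659e-01,
         7.21515218e-02],
       [ 9.99999541e-01,  2.31490891e-04, -9.29417980e-04,
        -5.27812060e-04],
       [ 9.56952408e-04, -2.82595567e-01,  9.59238672e-01,
        -1.43111163e-01],
       [ 0.00000000e+00,  0.00000000e+00,  0.00000000e+00,
         1.00000000e+00]])}
```

View pics/scene.png

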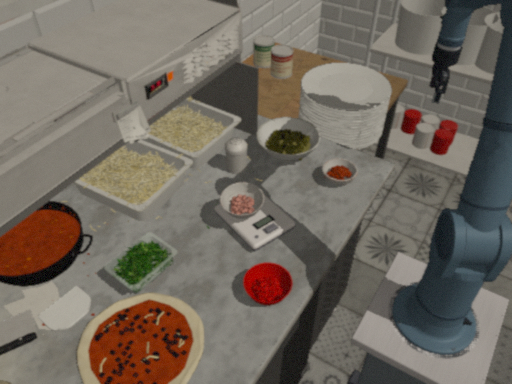

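View pics/side.png

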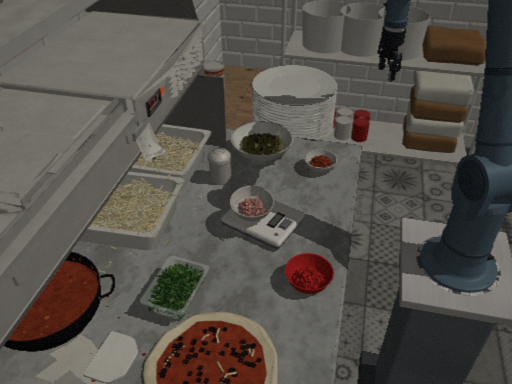

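The scene view shows the ham bowl at about (242,200) on the scale, its white key panel at (263,230), the shaker at (237,155), the tomato bowl at (340,172), the punnet at (140,262) and a red look-alike at (268,284). I'll measure from depth next.

```bash
python3 - <<'E'
from h import *
f=np.load("a.npz");A=[]
for n,i,d in(("scene","a","d"),("side","b","d2")):
    C=cam(n);P=cloud(C,f[d]);im=f[i]
    g=ray(C,[[242,200]] if n=="scene" else [[252,205]],0.09)[0];print(n,"bowl approx",g)
    m=(np.linalg.norm(P[...,:2]-g[:2],axis=-1)<.25)&(f[d]>0)
    A.append(np.c_[P[m],im[m]])
    r=m&(P[...,2]>.085)&(P[...,2]<.12)&(np.linalg.norm(P[...,:2]-g[:2],axis=-1)<.1)
    (c,w,an)=cv2.minAreaRect(P[r][:,:2].astype(np.float32));print("rim",r.sum(),c,w,P[r][:,2].max(),cv2.minEnclosingCircle(P[r][:,:2].astype(np.float32)))
    h=m&(P[...,2]>.028)&(P[...,2]<.046)&(np.linalg.norm(P[...,:2]-g[:2],axis=-1)<.2)
    L,lab,st,ce=cv2.connectedComponentsWithStats(h.astype(np.uint8))
    k=1+np.argmax(st[1:,4]);rr=cv2.minAreaRect(P[lab==k][:,:2].astype(np.float32));print("house",st[k],rr,cv2.boxPoints(rr),np.median(P[lab==k][:,2]))
# top-down ortho map, 1mm/px, centred on bowl ; up = +x, left=+y
A=np.vstack(A);g0=g[:2];W=320
for k,mm in (("ortho",.2),):
    img=np.zeros((W,W,3),np.uint8);o=np.argsort(A[:,2]);Q=A[o]
    u=((g0[1]+.16-Q[:,1])*1000).astype(int);v=((g0[0]+.12-Q[:,0])*1000).astype(int)
    ok=(u>=0)&(u<W)&(v>=0)&(v<W)
    for a,b,c in zip(u[ok],v[ok],Q[ok][:,3:]):img[max(b-1,0):b+1,max(a-1,0):a+1]=c
    hm=cv2.resize(img,(600,600));
ima=f["a"][150:270,180:320];imb=f["b"][160:260,190:340]
save("crop.png",np.hstack([cv2.resize(ima,(400,343)),cv2.resize(imb,(400,343))]))
E
```

```text
scene bowl approx [ 0.58022694 -0.01773928  0.09      ]
rim 487 (0.5798776149749756, -0.019278861582279205) (0.12251332402229309, 0.12547050416469574) 0.10601584852688473 ((0.5810363292694092, -0.017240330576896667), 0.06417909264564514)
house [ 215  195   81   53 1687] ((0.5510250329971313, -0.035425618290901184), (0.1574040651321411, 0.20281724631786346), 69.27869415283203) [[ 0.4283297  -0.07315595]
 [ 0.6180272  -0.14491728]
 [ 0.67372036  0.00230471]
 [ 0.48402286  0.07406604]] 0.034482107233012926
side bowl approx [ 0.57761305 -0.00828426  0.09      ]
rim 523 (0.581211268901825, -0.016317218542099) (0.12503929436206818, 0.12429697066545486) 0.10573440691348424 ((0.5838809013366699, -0.017599284648895264), 0.06546765565872192)
house [ 221  200   83   46 1592] ((0.5517194867134094, -0.034926094114780426), (0.1598791778087616, 0.20177537202835083), 69.94135284423828) [[ 0.4295336  -0.07541407]
 [ 0.6190697  -0.14461935]
 [ 0.6739054   0.00556188]
 [ 0.48436928  0.07476716]] 0.03481118663610733
```

View pics/crop.png

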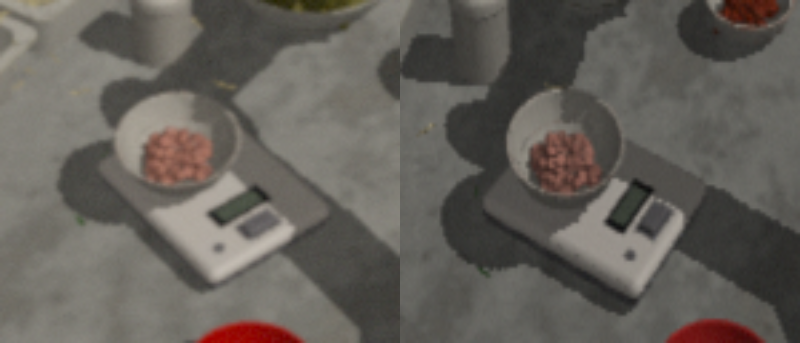

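>>> {"name": "jog_arm", "arguments": {
  "series": [
    [0.45,0.85,0.2,0,0,-0.055],
    [0.45,0.85,0.2,0,0,-0.055],
    [0.45,0.85,0.2,0,0,-0.055],
    [0.45,0.85,0.2,0,0,-0.055],
    [0.45,0.85,0.2,0,0,-0.055]
  ],
  "fingers": 0,
  "squeeze": 20
}}

```text
time_s: 0.72
tcp_pos: [0.3858, -0.3419, 0.2915]
tool_rot: [-0.0, 0.994, 0.112, 0.0]
ft_force: [0.8, 0.1, -0.7]
width: -0.0001
grip_force: 0.0
```

>>> {"name": "jog_arm", "arguments": {
  "series": [
    [0.45,0.9,0,0,0,0],
    [0.45,0.9,0,0,0,0],
    [0.45,0.9,0,0,0,0],
    [0.45,0.9,0,0,0,0],
    [0.45,0.9,0,0,0,0]
  ]
}}

```text
time_s: 1.35
tcp_pos: [0.5198, -0.0724, 0.291]
tool_rot: [-0.0, 0.994, 0.111, -0.0]
ft_force: [0.2, -1.4, -0.1]
width: 0.0002
grip_force: 0.0
```

>>> {"name": "jog_arm", "arguments": {
  "series": [
    [0.1,0.18,0,0,0,0],
    [0.1,0.18,0,0,0,0],
    [0.1,0.18,0,0,0,0],
    [0.1,0.18,0,0,0,0]
  ]
}}

```text
time_s: 1.85
tcp_pos: [0.5488, -0.0234, 0.2908]
tool_rot: [0.0, 0.994, 0.109, -0.001]
ft_force: [0.0, 0.7, -0.0]
width: 0.0003
grip_force: 0.0
```

```bash
cat > w.py <<'E'
from h import *
import sys
def look(name):
    s=arm.get_state();im,d=arm.get_image("wrist");C=cam("wrist",s);P=cloud(C,d)
    save(name,im);np.savez("w.npz",im=im,d=d,pos=s["tcp_pos"],rot=s["tool_rot"])
    print("t",s["time_s"],"tcp",s["tcp_pos"].round(4),R.from_matrix(q(s["tool_rot"])).as_rotvec().round(4),"F",s["ft_force"].round(2))
    return s,im,d,C,P
if __name__=="__main__":
    s,im,d,C,P=look(sys.argv[1])
    g=np.array([.585,-.03])
    rr=np.linalg.norm(P[...,:2]-g,axis=-1)
    r=(P[...,2]>.09)&(P[...,2]<.115)&(rr<.11)&(d>0)
    print("rim",r.sum(),cv2.minEnclosingCircle(P[r][:,:2].astype(np.float32)),cv2.minAreaRect(P[r][:,:2].astype(np.float32)))
    h=(P[...,2]>.028)&(P[...,2]<.048)&(rr<.22)&(d>0)
    L,lab,st,ce=cv2.connectedComponentsWithStats(h.astype(np.uint8));k=1+np.argmax(st[1:,4])
    x=cv2.minAreaRect(P[lab==k][:,:2].astype(np.float32));print("house",x,cv2.boxPoints(x).round(4).tolist())
E
python3 w.py w1.png
```

```text
t 1.85 tcp [ 0.5488 -0.0234  0.2908] [ 3.1223e+00  3.4140e-01 -1.9000e-03] F [ 0.04  0.69 -0.02]
rim 3628 ((0.5809286236763, -0.017900614067912102), 0.06272963434457779) ((0.5811408758163452, -0.01760011911392212), (0.12427300959825516, 0.12453512847423553), 72.288330078125)
house ((0.5532847046852112, -0.03693651407957077), (0.15569306910037994, 0.20159490406513214), 69.9527816772461) [[0.4318999946117401, -0.0754999965429306], [0.6212999820709229, -0.1446000039577484], [0.6747000217437744, 0.0015999999595806003], [0.4853000044822693, 0.07069999724626541]]
```

View pics/w1.png

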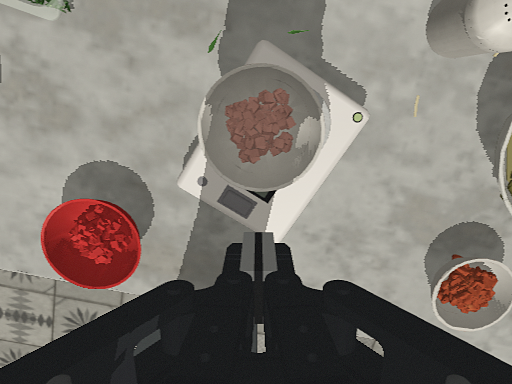

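The wrist view shows the bowl rim centred at about (265,127), off to the far-left side of the scale, with the key panel at (237,202). The bowl must move about 30 mm along (0.25,-0.97), so I'll put the fingertips on its +y side.

>>> {"name": "jog_arm", "arguments": {
  "series": [
    [0.02,0.18,-0.05,0,0,0.012],
    [0.02,0.36,-0.1,0,0,0.012],
    [0.02,0.36,-0.3,0,0,0.012],
    [0.02,0.36,-0.5,0,0,0.012],
    [0.02,0.36,-0.6,0,0,0.012]
  ]
}}

```text
time_s: 2.52
tcp_pos: [0.5527, 0.0843, 0.1075]
tool_rot: [0.001, 0.992, 0.128, -0.003]
ft_force: [0.2, -0.5, 0.4]
width: -0.0001
grip_force: 0.0
```

>>> {"name": "jog_arm", "arguments": {
  "series": [
    [0,0,-0.1,0,0,0],
    [0,0,-0.1,0,0,0],
    [0,0,-0.1,0,0,0]
  ]
}}

```text
time_s: 2.9
tcp_pos: [0.5564, 0.0861, 0.0824]
tool_rot: [0.0, 0.992, 0.128, 0.001]
ft_force: [0.5, -0.1, 0.1]
width: -0.0003
grip_force: 0.0
```

```bash
python3 w.py w2.png
```

```text
t 2.9 tcp [0.5564 0.0861 0.0824] [3.1154e+00 4.0310e-01 2.9000e-03] F [ 0.55 -0.13  0.09]
rim 4125 ((0.5682825446128845, 0.01028856448829174), 0.0681549534201622) ((0.5900313854217529, 0.004259929060935974), (0.13045653700828552, 0.08589087426662445), 74.93194580078125)
house ((0.5903857350349426, 0.010411225259304047), (0.04694470763206482, 0.1615925431251526), 68.02127075195312) [[0.5066999793052673, 0.01889999955892563], [0.656499981880188, -0.041600000113248825], [0.6740999817848206, 0.0019000000320374966], [0.5242000222206116, 0.06239999830722809]]
```

View pics/w2.png

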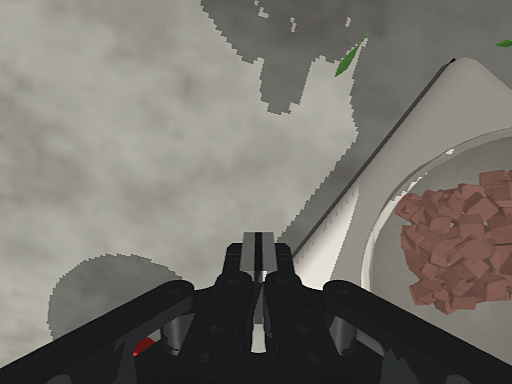

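The wrist view shows the shut fingertips at (258,250), clear of the bowl rim (left edge at x≈365), with the bowl to the right along the tool's +y. I'll approach, then push slowly.

>>> {"name": "jog_arm", "arguments": {
  "series": [
    [0.01,-0.04,0,0,0,0],
    [0.018,-0.07,0,0,0,0],
    [0.022,-0.084,0,0,0,0],
    [0.022,-0.084,0,0,0,0]
  ]
}}

```text
time_s: 3.45
tcp_pos: [0.5622, 0.0607, 0.0814]
tool_rot: [0.0, 0.992, 0.128, 0.0]
ft_force: [0.4, -0.6, 1.3]
width: 0.0004
grip_force: 0.0
```

>>> {"name": "jog_arm", "arguments": {
  "series": [
    [0.0025,-0.01,0,0,0,0],
    [0.005,-0.02,0,0,0,0],
    [0.0075,-0.03,0,0,0,0],
    [0.01,-0.04,0,0,0,0],
    [0.01,-0.04,0,0,0,0]
  ]
}}

```text
time_s: 4.08
tcp_pos: [0.5652, 0.0501, 0.0815]
tool_rot: [-0.0, 0.992, 0.129, 0.0]
ft_force: [-0.9, 2.0, 0.5]
width: 0.0001
grip_force: 1.2
```

```bash
cat > m.py <<'E'
from h import *
from scipy.optimize import least_squares
T=np.array([.5895,-.050]);g=np.array([.585,-.035])
s=arm.get_state();print("t",s["time_s"],"tcp",s["tcp_pos"].round(4),"F",s["ft_force"].round(2))
for n in("scene","side"):
    im,d=arm.get_image(n);P=cloud(cam(n),d)
    rr=np.linalg.norm(P[...,:2]-g,axis=-1)
    sat=cv2.cvtColor(im,cv2.COLOR_RGB2HSV)
    r=(P[...,2]>.094)&(P[...,2]<.109)&(rr<.1)&(d>0)
    Q=P[r][:,:2]; c=g
    f=lambda p:np.hypot(*(Q-p).T)-.061
    o=least_squares(f,g,loss="soft_l1",f_scale=.002)
    ham=(rr<.1)&(P[...,2]>.07)&(sat[...,0]>165)|((rr<.1)&(P[...,2]>.07)&(sat[...,0]<8)&(sat[...,1]>60))
    # tilt: plane through rim band near circle
    near=np.abs(f(o.x))<.004;B=P[r][near];
    D=o.x-T
    print(n,r.sum(),near.sum(),"bowl",o.x.round(4),"off mm",(D*1000).round(1),round(np.hypot(*D)*1000,1),"ham",P[ham][:,:2].mean(0).round(4))
    np.savez(n+"_m.npz",im=im,d=d)
E
python3 m.py
```

```text
t 4.075 tcp [0.5652 0.0501 0.0815] F [-0.91  2.02  0.52]
scene 138 102 bowl [ 0.5801 -0.0195] off mm [-9.4 30.5] 31.9 ham [ 0.5664 -0.0146]
side 135 112 bowl [ 0.5816 -0.0181] off mm [-7.9 31.9] 32.9 ham [ 0.58   -0.0143]
```

>>> {"name": "jog_arm", "arguments": {
  "series": [
    [0.0025,-0.01,0,0,0,0],
    [0.005,-0.02,0,0,0,0],
    [0.0075,-0.03,0,0,0,0],
    [0.01,-0.04,0,0,0,0],
    [0.0125,-0.05,0,0,0,0]
  ]
}}

```text
time_s: 4.8
tcp_pos: [0.5688, 0.034, 0.0812]
tool_rot: [0.0, 0.992, 0.129, -0.0]
ft_force: [0.0, 1.5, 1.1]
width: -0.0
grip_force: 1.2
```

```bash
python3 m.py
```

```text
t 4.8 tcp [0.5688 0.034  0.0812] F [0.01 1.52 1.11]
scene 188 116 bowl [ 0.5855 -0.0358] off mm [-4.  14.2] 14.7 ham [ 0.5697 -0.0273]
side 174 118 bowl [ 0.5865 -0.0355] off mm [-3.  14.5] 14.8 ham [ 0.5839 -0.0196]
```

>>> {"name": "jog_arm", "arguments": {
  "series": [
    [0.002,-0.008,0,0,0,0],
    [0.004,-0.016,0,0,0,0],
    [0.006,-0.024,0,0,0,0],
    [0.0085,-0.032,0,0,0,0],
    [0.0085,-0.032,0,0,0,0]
  ]
}}

```text
time_s: 5.52
tcp_pos: [0.5714, 0.0243, 0.0812]
tool_rot: [0.0, 0.992, 0.129, -0.0]
ft_force: [-0.6, 1.3, -0.1]
width: -0.0
grip_force: 0.6
```

```bash
python3 m.py
```

```text
t 5.525 tcp [0.5714 0.0243 0.0812] F [-0.56  1.34 -0.08]
scene 169 103 bowl [ 0.5888 -0.0466] off mm [-0.7  3.4] 3.4 ham [ 0.572  -0.0316]
side 168 123 bowl [ 0.5888 -0.0448] off mm [-0.7  5.2] 5.2 ham [ 0.5858 -0.0259]
```

>>> {"name": "jog_arm", "arguments": {
  "series": [
    [0.001,-0.005,0,0,0,0],
    [0.002,-0.01,0,0,0,0],
    [0.0025,-0.013,0,0,0,0],
    [0.0025,-0.013,0,0,0,0]
  ]
}}

```text
time_s: 6.12
tcp_pos: [0.5721, 0.0209, 0.0813]
tool_rot: [0.0, 0.992, 0.129, 0.0]
ft_force: [-0.1, 1.8, 1.1]
width: 0.0
grip_force: 0.8
```

>>> {"name": "jog_arm", "arguments": {
  "series": [
    [-0.005,0.02,0,0,0,0],
    [-0.02,0.08,0,0,0,0],
    [-0.04,0.16,0.1,0,0,0],
    [-0.05,0.2,0.3,0,0,0],
    [-0.05,0.2,0.5,0,0,0]
  ]
}}

```text
time_s: 6.75
tcp_pos: [0.5554, 0.0844, 0.2322]
tool_rot: [-0.0, 0.991, 0.131, -0.001]
ft_force: [1.5, -0.5, 0.6]
width: -0.0001
grip_force: 0.0
```

>>> {"name": "jog_arm", "arguments": {
  "series": [
    [-0.05,-0.1,0.2,0,0,0],
    [-0.1,-0.25,0.25,0,0,0],
    [-0.1,-0.25,0.25,0,0,0],
    [-0.1,-0.25,0.25,0,0,0],
    [-0.1,-0.25,0.25,0,0,0]
  ]
}}

```text
time_s: 7.38
tcp_pos: [0.5265, 0.0081, 0.3051]
tool_rot: [-0.0, 0.991, 0.131, -0.001]
ft_force: [0.5, 0.3, 0.0]
width: -0.0001
grip_force: 0.0
```

```bash
python3 m.py; python3 w.py w3.png
```

```text
t 7.375 tcp [0.5265 0.0081 0.3051] F [0.51 0.29 0.04]
scene 238 193 bowl [ 0.5883 -0.0498] off mm [-1.2  0.2] 1.2 ham [ 0.5822 -0.0362]
side 269 217 bowl [ 0.5902 -0.0484] off mm [0.7 1.6] 1.7 ham [ 0.5879 -0.0401]
t 7.475 tcp [0.5267 0.0077 0.3052] [-3.1139e+00 -4.0950e-01  2.8000e-03] F [ 0.11  0.52 -0.33]
rim 4365 ((0.5904229283332825, -0.05096915364265442), 0.06275048106908798) ((0.5904838442802429, -0.051026761531829834), (0.12388315051794052, 0.12496893852949142), 14.291816711425781)
house ((0.5534985065460205, -0.036703988909721375), (0.1551872044801712, 0.2013847976922989), 69.99120330810547) [[0.43230000138282776, -0.07519999891519547], [0.6215999722480774, -0.14409999549388885], [0.6747000217437744, 0.0017999999690800905], [0.48539999127388, 0.07069999724626541]]
```

View pics/w3.png

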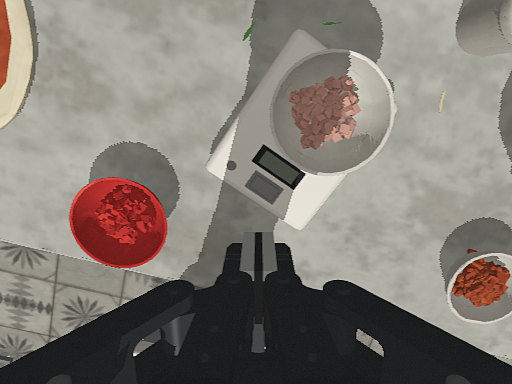

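The wrist view shows the bowl centred (rim centre about (333,111)), within about 1 mm of the platform's centre. The tare key is at about (264,187), beyond the display at (278,166).

```bash
python3 - <<'E'
from h import *
f=np.load("w.npz");s=dict(tcp_pos=f["pos"],tool_rot=f["rot"]);C=cam("wrist",s)
im=f["im"];g=cv2.cvtColor(im,cv2.COLOR_RGB2GRAY)
print(g[187,264],g[187,235:300])
m=np.abs(g.astype(int)-int(np.median(g[184:190,261:267])))<15
L,lab,st,ce=cv2.connectedComponentsWithStats(m.astype(np.uint8),connectivity=4);k=lab[187,264]
print(st[k],ce[k],ray(C,ce[k],.043),ray(C,[264,187],.043))
Z=cloud(C,f["d"]);mm=lab==k;print(cv2.minAreaRect(Z[mm][:,:2].astype(np.float32)),np.median(Z[mm],0))
E
```

```text
84 [138 138 141 142 145 149 149 150 151 156 143 104  79  81  80  76  77  82
  84  84  84  82  83  84  83  83  83  85  84  84  84  83  84  86  84  85
  86  84  81  75  68  72  79  81  78  85 117 147 156 151 150 151 157 165
 139  43  15  15  16  18 121 213 237 228 226]
[245 171  38  33 622] [263.54340836 187.09324759] [[ 0.48364407 -0.00964204  0.043     ]] [[ 0.4839093  -0.01016175  0.043     ]]
((0.5236642360687256, 0.012598957866430283), (0.14129756391048431, 0.04496820643544197), 28.678699493408203) [ 0.48364158 -0.00943393  0.04249021]
```

>>> {"name": "jog_arm", "arguments": {
  "series": [
    [-0.145,-0.06,-0.05,0,0,0],
    [-0.145,-0.06,-0.25,0,0,0],
    [-0.145,-0.06,-0.45,0,0,0],
    [-0.145,-0.06,-0.65,0,0,0],
    [-0.145,-0.06,-0.78,0,0,0]
  ]
}}

```text
time_s: 8.15
tcp_pos: [0.4816, -0.0113, 0.0692]
tool_rot: [-0.001, 0.992, 0.13, -0.002]
ft_force: [0.2, -0.1, 0.7]
width: 0.0001
grip_force: 0.0
```

>>> {"name": "jog_arm", "arguments": {
  "series": [
    [0,0,-0.02,0,0,0],
    [0,0,-0.04,0,0,0],
    [0,0,-0.04,0,0,0]
  ]
}}

```text
time_s: 8.52
tcp_pos: [0.4852, -0.0118, 0.0616]
tool_rot: [0.0, 0.992, 0.129, 0.001]
ft_force: [1.1, 0.0, 0.2]
width: -0.0004
grip_force: 0.0
```

```bash
python3 m.py
```

```text
t 8.525 tcp [ 0.4852 -0.0118  0.0616] F [1.14 0.01 0.2 ]
scene 187 149 bowl [ 0.5875 -0.0511] off mm [-2.  -1.1] 2.3 ham [ 0.5859 -0.0406]
side 269 206 bowl [ 0.5905 -0.0484] off mm [1.  1.6] 1.9 ham [ 0.5889 -0.0401]
```

>>> {"name": "jog_arm", "arguments": {
  "series": [
    [-0.006,0,-0.03,0,0,0],
    [-0.006,0,-0.05,0,0,0],
    [-0.006,0,-0.06,0,0,0],
    [-0.006,0,-0.067,0,0,0],
    [-0.006,0,-0.067,0,0,0]
  ]
}}

```text
time_s: 9.25
tcp_pos: [0.4811, -0.0121, 0.04]
tool_rot: [0.0, 0.992, 0.129, -0.001]
ft_force: [-2.5, -0.8, 3.1]
width: 0.0001
grip_force: 1.5
```

Force about 3 N at z = 40 mm, so I'll press a few mm further, until the end stop shows in the force.

>>> {"name": "jog_arm", "arguments": {
  "series": [
    [0,0,-0.004,0,0,0],
    [0,0,-0.008,0,0,0],
    [0,0,-0.011,0,0,0],
    [0,0,-0.011,0,0,0]
  ]
}}

```text
time_s: 9.75
tcp_pos: [0.4814, -0.012, 0.0388]
tool_rot: [0.001, 0.992, 0.129, -0.001]
ft_force: [-7.5, -0.5, 19.3]
width: -0.0004
grip_force: 9.6
```

The 19 N force shows the key is on its stop. Releasing.

>>> {"name": "jog_arm", "arguments": {
  "series": [
    [0,0,0.02,0,0,0],
    [0,0,0.1,0,0,0],
    [-0.05,0,0.3,0,0,0],
    [-0.1,0,0.5,0,0,0],
    [-0.1,0,0.6,0,0,0]
  ]
}}

```text
time_s: 10.38
tcp_pos: [0.4533, -0.0118, 0.2203]
tool_rot: [0.001, 0.992, 0.129, 0.003]
ft_force: [0.8, -0.0, -0.7]
width: -0.0
grip_force: 0.0
```

>>> {"name": "jog_arm", "arguments": {
  "series": [
    [0.25,0.07,0.25,0,0,0],
    [0.25,0.07,0.25,0,0,0],
    [0.25,0.07,0.25,0,0,0],
    [0.25,0.07,0.25,0,0,0],
    [0.25,0.07,0.25,0,0,0]
  ]
}}

```text
time_s: 11.0
tcp_pos: [0.525, 0.0085, 0.29]
tool_rot: [0.0, 0.992, 0.129, -0.002]
ft_force: [-0.4, -0.5, -0.3]
width: -0.0001
grip_force: 0.0
```

```bash
python3 m.py; python3 w.py w4.png; python3 - <<'E'
from h import *
f=np.load("w.npz");C=cam("wrist",dict(tcp_pos=f["pos"],tool_rot=f["rot"]));P=cloud(C,f["d"])
for c in((.483,-.010),(.46,-.005),):
    m=np.linalg.norm(P[...,:2]-c,axis=-1)<.006;print(c,m.sum(),np.median(P[m][:,2]) if m.any() else None)
E
```

```text
t 11.0 tcp [0.525  0.0085 0.29  ] F [-0.44 -0.54 -0.3 ]
scene 246 194 bowl [ 0.5884 -0.0497] off mm [-1.1  0.3] 1.1 ham [ 0.5817 -0.0369]
side 259 208 bowl [ 0.5905 -0.0486] off mm [1.  1.4] 1.8 ham [ 0.587  -0.0383]
t 11.1 tcp [0.5254 0.0086 0.2905] [ 3.1154  0.4044 -0.0041] F [-0.35  0.28 -0.05]
rim 4820 ((0.5903234481811523, -0.05090538039803505), 0.0628955289721489) ((0.5906612873077393, -0.05075117200613022), (0.1242150366306305, 0.12506641447544098), 15.506312370300293)
house ((0.5532082915306091, -0.036913663148880005), (0.1554270088672638, 0.2015223205089569), 69.8910903930664) [[0.4318999946117401, -0.07519999891519547], [0.6211000084877014, -0.1445000022649765], [0.6744999885559082, 0.00139999995008111], [0.4853000044822693, 0.07069999724626541]]
(0.483, -0.01) 76 0.04377458218194186
(0.46, -0.005) 34 0.03464425458522752
```

View pics/w4.png

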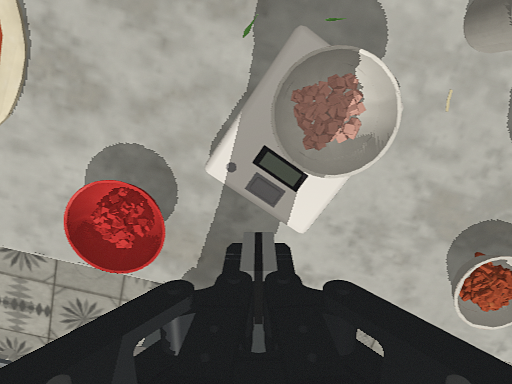

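The bowl (rim centre about (337,111)) is still centred, and the key at (264,189) is back up at about 43 mm. The tomato bowl, the shaker and the red look-alike appear undisturbed. Handing in.

```bash
python3 -c "
from workcell import arm
print(arm.job_done())"
```

```text
the job is handed in; nothing more can be done
None
```

I centred the ham bowl to within about 2 mm of the platform's centre, then pressed the tare key to its stop and let it spring back up; I handed the job in at about 11 s, and no verdict came back.

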